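Hang the reading magnifier in its ring stand

ROBOT

A 6-joint arm with a two-finger parallel gripper is mounted at the origin on the work surface. World frame = base frame: x ahead of the robot, y to its left, z up, the work surface at z = 0. Lengths are in m, angles in rad, forces in N, time in s.
With the tool pointing down it reaches from about 0.325 to 0.85 m from the base axis. Payload 15.5 kg.
Tool frame: the origin (TCP) lies between the finger pads; the fingertips stand manip.tips_ahead ahead of it and the grasp point (between the pads) lies 11 mm behind it (manip.tips_ahead is the distance from the TCP to the fingertips, in m); z points along the fingers, y is the line along which they close (so a half turn about z gives the same grasp; the last joint's range is limited). The gripper opens to 91 mm and grips with 3 to 60 N. Pads are 32 mm wide; open, the fingers measure 118 mm over their backs; the gripper's body (76 mm by 178 mm) begins 60 mm behind the grasp point.
Start: joints at [1.063, 0.494, 1.345, -0, 1.302, -0.096], TCP at [0.25, 0.573, 0.196] pointing down, gripper open.
Joint ranges: [-2.91, 2.91], [-0.82, 2.16], [0.22, 2.67], [-1.22, 4.37], [0.12, 2.79], [-3.08, 3.08]. Speed limits (rad/s): [1.89, 1.89, 2.57, 3.01, 3.01, 3.01].

INTERFACE

Orientations are given as a unit quaternion [w, x, y, z].
In Python, from plant import manip gives the robot as it stands.
- The arm moves only by the tool carry_out, never from a script. Its argument "motion" is one flat list of numbers, 5 for each row, row after row: the opening, from 0 (shut) to 1 (fully open), then the shift along the world's x, y, z normalised to -1 to 1, where 1 is 30 mm, then the turn about the world's z normalised to -1 to 1, where 1 is 4 degrees. In form: [claw, dx, dy, dz, turn, claw, dx, dy, dz, turn, ...]. A call has 1 to 20 rows; each row shifts and turns the commanded pose from where the row before left it; what a row does not reach is not made up. A row lasts 1/12 s, in which the tool goes at most 41.7 mm and 7.16 degrees, less where a joint would pass 70% of its speed; a pose out of reach is approached as far as the arm can. A call with a number of a shift or a turn outside -1 to 1 is refused whole. A call with a gripper value outside its range is refused whole. The fingers move at their own pace and stop on an object; the grip force is fixed at half the most. Time passes only in rows, so rows that do not move let the fingers close. It gives the time, the measured TCP pose, the force, the opening and the grip force at its end, in the units of the state.
- manip.read_state(): the state, without advancing time (a new reading comes with each control period).
- manip.get_image(name): name is "side" or "top"; returns the picture (400x640x3 uint8, red, green, blue); there is no depth.
- manip.camera_params(name): a dict with "camera_matrix" (3x3 intrinsics, pixels), "D" ([k1, k2, p1, p2, k3] as OpenCV has them; the pictures are not rectified), "pose" (4x4, takes a point from camera to world coordinates). Camera axes: x right, y up, looking along -z (the intrinsics and any distortion apply to the point x, -y, -z); pixel columns grow to the right and rows downward; lengths in m; the calibration is good to about 2 mm. A picture is of the moment at which its call begins. camera_params takes no time and is no camera call.
- manip.job_done(): hands the job in; it is judged then, once.
Trained networks look in the newest picture that a camera, given by its name, has taken for a name from the list of things; names that differ only in an ending like _2 or _b are one class to them, and where a whole thing is asked for, a point or a joint stands for the part that bears it (a point fixed in the world has none). Each returns a list of dicts, best first, with "confidence" (0 to 1); they miss things now and then, are a little off and sometimes report something else, mostly with a low value. They report only what shows in the picture. A call takes as long as a camera call. They do not tell look-alikes from the thing itself.
- manip.outline_of(thing, camera): "mask" (400x640 bool, what is visible of it) and "centre" ([column, row] in pixels, amid what is visible of it).
- manip.landmark_of(thing, camera): "centre" ([column, row] in pixels: a listed point, or the origin of a listed thing).
The state is a dict: "clock": time; "qpos": joint angles; "joint_velocities": joint speeds; "joint_torque": joint torques, N m; "position": TCP position; "tool_rot": TCP orientation; "contact_force": force on the tool from outside, world axes, zero at the start; "wrist_torque": the same for the moment, N m; "grip_width": finger opening in m; "gripper_force": force on a finger pad.
Only numpy, scipy, OpenCV 4.12 (cv2) and the standard library are available. Lean on these libraries where they do the work, as an engineer would, in place of code of your own. Each camera call takes 0.05 s, during which the arm holds its last target. There are 200 camera calls.

TASK

The hand magnifier has been left standing in the pen well of the desk caddy. Lift it out and hang it in the ring stand that its handle fits: lower it handle-first through the wide ring until its round head catches on the ring, without letting it fall, then let go so that it hangs upright. Do not knock the other things on the shelf about.

Things in the scene. Friction and masses are not known exactly. Their poses are not given: they have to be found in the camera images.
- magnifier_head (a point): Centre of the head of the loose hand magnifier (110 to 180 g): a lens in a black rim, an upright disc 66 mm in diameter, 12 mm thick, with flat faces, good to pinch across its thickness from above. x = lens axis (across the thickness, level), z = up along the handle. At the start it stands loosely in the caddy's well, leaning at most 6 degrees, yaw within 35 degrees of the caddy's.
- magnifier_tip (a point): Lower end of the magnifier's handle, on its axis, 125 mm below the head's centre; same axes. The handle is aluminium, straight, round, 22 mm in diameter, narrowing to 14 mm at the head and at this end; it is the heavier half.
- wide_stand: Fixed steel ring stand for the magnifier. Origin on the table straight below the ring's axis. Level ring, bore 38 mm, outside 54 mm, 14 mm high, its top 135 mm above the table; nothing rises above it. Its 14 mm post stands 58 mm along this body's +x. Base plate 110 x 90 x 12 mm.
- wide_stand_mouth (a point): Centre of the wide ring's bore at its top face, 135 mm above the table. With the magnifier hung, the head's centre is about 28 mm above this point.
- narrow_stand: Fixed ring stand of the same build and height but with a ring of only 16 mm bore (32 mm outside), too narrow for the handle; leave it. It may stand on any side of the other.
- caddy: Fixed mahogany desk caddy, 130 x 66 mm. Origin on the table under the centre of its square pen well (26 mm wide, top 70 mm and floor 10 mm above the table), in a block 46 mm by 66 mm; a low tray (30 mm high) extends along the body's +x to 95 mm.
- tankard: Pewter tankard, 90 mm across, 110 mm high, standing (bystander); origin at the centre of its underside.
- frame: Small gilt picture frame, 110 x 140 mm, standing (bystander); origin at the middle of its lower edge.
- opera_glasses: Mother-of-pearl opera glasses standing on their large ends, 106 x 48 mm, 71 mm high (bystander); origin at the centre of their underside.
- sovereigns: Clear acrylic holder with gold coins, 60 x 120 mm, 62 mm high (bystander); origin at the centre of its underside.
- opener: Letter opener lying flat, 180 mm long along its y axis, 10 mm high (bystander); origin at its middle on the table.
There are look-alikes about, which are no part of the job. What is shaped like the wide_stand but green or orange is not meant.

How it is judged:
At the end, for the whole second after the job is handed in: The magnifier hangs at rest in the wide ring: handle down through it (end of the handle within 35 mm of the ring's axis), head caught on the ring (centre of the head 20 to 34 mm above the ring's top and within 14 mm of its axis), leaning less than 20 degrees, released (horizontal distance between magnifier_head and wide_stand_mouth below 0.014 m and horizontal distance between magnifier_tip and wide_stand_mouth below 0.035 m and z of magnifier_head in the frame of wide_stand_mouth between 0.02 and 0.034 m and angle between magnifier_head's own z axis and vertical below 0.35 rad and linear speed of magnifier below 0.03 m/s); the robot touches nothing.
It fails at once if the magnifier is let fall (free of the fingers and moving faster than 0.75 m/s, a fall of about 30 mm) (contact force between the fingers and magnifier below 0.05 N and linear speed of magnifier above 0.75 m/s).
It fails at once if a bystander is moved by more than 30 mm (distance of any of tankard, frame, opera_glasses, sovereigns, opener from where it was at the start of the episode above 0.03 m).
It fails at once if the tankard, the frame or the opera glasses are tipped over (angle between any of tankard, frame, opera_glasses's own z axis and vertical above 0.5 rad).
It also fails if it takes over 40 s, if anything falls off the work surface, if the arm or the gripper's body presses on something with over 40 N, if the wrist force passes 120 N, or if a joint passes its speed limit or range.

## Working session

There is one attempt and no reset: what is moved stays moved. The work goes in short steps, Python scripts to look and compute and a tool call to move; the robot and the scene stay as the last step left them, time stands still between calls to the robot, and variables do not carry over. Pictures are saved under pics/ and viewed, at most 10 in all, crops included, and the job is handed in when it is done.

Besides the shell and the picture viewer there is one more tool, called as name(argument=value, ...), one argument or row to a line, values as JSON. carry_out: Moves the arm, as the interface text tells. Scaled input: -1 to 1 covers 30 mm each way for a shift and 4 degrees each way for a turn. Its arguments: {"type":"object","properties":{"motion":{"type":"array"}},"required":["motion"]}

```bash
ls; mkdir -p pics; cat > h.py <<'E'
import numpy as np, cv2
from plant import manip
def save(cam,name):
    im=manip.get_image(cam); cv2.imwrite('pics/'+name,im[:,:,::-1]); return im
def ray(cam,px):
    p=manip.camera_params(cam);K=np.array(p['camera_matrix']);D=np.array(p['D']);T=np.array(p['pose'])
    u=cv2.undistortPoints(np.array([[px]],float),K,D)[0,0]
    d=T[:3,:3]@np.array([u[0],-u[1],-1]);return T[:3,3],d/np.linalg.norm(d)
def atz(cam,px,z):
    o,d=ray(cam,px);return o+d*(z-o[2])/d[2]
def tri(a,b):
    (o1,d1),(o2,d2)=ray('side',a),ray('top',b)
    s=np.linalg.lstsq(np.c_[d1,-d2],o2-o1,rcond=None)[0]
    p,q=o1+s[0]*d1,o2+s[1]*d2;return (p+q)/2,np.linalg.norm(p-q)
def proj(cam,P):
    p=manip.camera_params(cam);T=np.linalg.inv(np.array(p['pose']));q=T[:3,:3]@np.array(P)+T[:3,3]
    q=q*[1,-1,-1];return cv2.projectPoints(q[None],np.zeros(3),np.zeros(3),np.array(p['camera_matrix']),np.array(p['D']))[0][0,0]
E
cat > a.py <<'E'
from h import *
np.set_printoptions(precision=3,suppress=True)
print(manip.tips_ahead)
a=save('side','s1.png');b=save('top','t1.png')
for c in('side','top'):
    print(c,np.array(manip.camera_params(c)['pose'])[:3])
    for n in ['magnifier_head','magnifier_tip','wide_stand','wide_stand_mouth','narrow_stand','caddy','tankard','frame','opera_glasses','sovereigns','opener']:
        print(n,[(np.round(r['centre']),round(r['confidence'],2)) for r in manip.landmark_of(n,c)])
E
python3 a.py
```

```text
pics
0.008
side [[ 0.841  0.384 -0.381  0.124]
 [-0.541  0.573 -0.616 -0.51 ]
 [-0.018  0.724  0.69   0.794]]
magnifier_head [(array([285., 169.]), 0.69)]
magnifier_tip []
wide_stand [(array([348., 261.]), 0.89), (array([359., 380.]), 0.87), (array([218., 262.]), 0.77)]
wide_stand_mouth [(array([212., 221.]), 0.95), (array([347., 218.]), 0.79), (array([360., 339.]), 0.75)]
narrow_stand [(array([431., 326.]), 0.95)]
caddy [(array([289., 211.]), 0.9), (array([284., 168.]), 0.16)]
tankard [(array([319., 155.]), 0.78)]
frame [(array([253., 160.]), 0.56), (array([350., 262.]), 0.33)]
opera_glasses [(array([476., 264.]), 0.72), (array([285., 167.]), 0.29)]
sovereigns [(array([407., 203.]), 0.83), (array([350., 220.]), 0.68)]
opener [(array([300., 292.]), 0.98)]
top [[-0.006  0.976 -0.216  0.312]
 [-1.    -0.006 -0.     0.087]
 [-0.001  0.216  0.976  1.08 ]]
magnifier_head [(array([270., 208.]), 0.59)]
magnifier_tip [(array([278., 223.]), 0.79)]
wide_stand [(array([303., 300.]), 0.94), (array([448., 264.]), 0.93), (array([358., 215.]), 0.67)]
wide_stand_mouth [(array([461., 263.]), 0.97), (array([364., 205.]), 0.93), (array([297., 304.]), 0.78)]
narrow_stand [(array([437., 194.]), 0.67)]
caddy [(array([276., 221.]), 0.87)]
tankard [(array([232., 157.]), 0.66)]
frame [(array([195., 214.]), 0.92)]
opera_glasses [(array([408., 134.]), 0.61)]
sovereigns [(array([329., 136.]), 0.79)]
opener [(array([362., 257.]), 0.83), (array([358., 214.]), 0.34)]
```

View pics/s1.png

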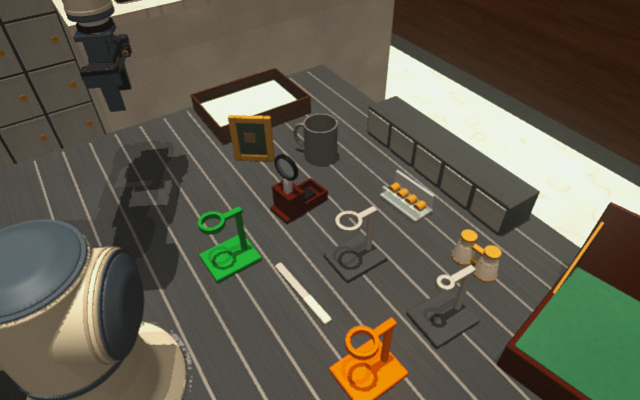

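View pics/t1.png

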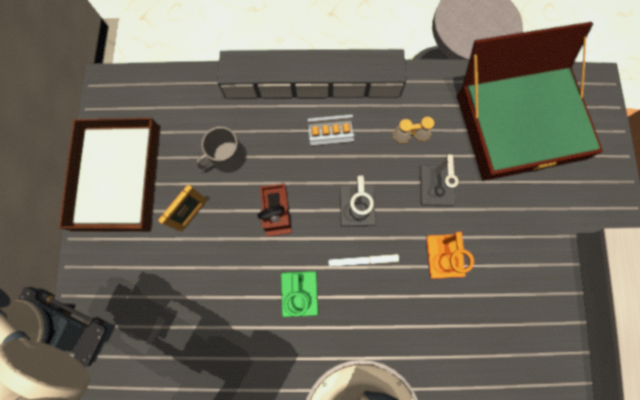

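The side view shows the magnifier with its dark head at (286,167), standing in the caddy. The steel wide ring is at (348,220), the narrow ring at (447,280), and the green (211,221) and orange (362,342) stands are decoys. In the top view the magnifier is at (270,212) and the wide ring at (361,203). The decoys are at (297,300) and (460,261), and the narrow ring is at (452,181).

```bash
cat > b.py <<'E'
from h import *
np.set_printoptions(precision=4,suppress=True)
a=manip.get_image('side');b=manip.get_image('top')
m={}
for c in('side','top'):
    for n in ['magnifier_head','wide_stand_mouth','wide_stand']:
        l=manip.landmark_of(n,c)
        print(c,n,[(np.round(r['centre'],1),round(r['confidence'],2)) for r in l])
        m[c,n]=l
    r=manip.outline_of('magnifier_head',c)
    for q in r:
        pts=np.argwhere(q['mask'])[:,::-1].astype(np.float32)
        print('outline',c,q['confidence'],q['centre'],len(pts),cv2.minAreaRect(pts),pts.min(0),pts.max(0))
for nm,A,B in [('ring',m['side','wide_stand_mouth'],m['top','wide_stand_mouth']),('head',m['side','magnifier_head'],m['top','magnifier_head'])]:
    for x in A:
        for y in B:
            p,e=tri(x['centre'],y['centre'])
            if e<.02: print(nm,np.round(x['centre']),np.round(y['centre']),p,e)
c1=cv2.resize(a[125:275,240:400],None,fx=2.5,fy=2.5,interpolation=cv2.INTER_CUBIC)
c2=cv2.resize(b[165:245,235:395],None,fx=2.5,fy=2.5,interpolation=cv2.INTER_CUBIC)
c2=cv2.resize(b[165:245,235:395],(400*1,200),interpolation=cv2.INTER_CUBIC)
cv2.imwrite('pics/c.png',np.vstack([c1,c2])[:,:,::-1])
print(manip.read_state()['clock'])
E
python3 b.py
```

```text
side magnifier_head [(array([282.9, 170.7]), 0.79)]
side wide_stand_mouth [(array([358.4, 336.8]), 0.8), (array([209.3, 221.6]), 0.62), (array([350.2, 221.1]), 0.57)]
side wide_stand [(array([347.1, 261.5]), 0.8), (array([356.5, 379.8]), 0.65), (array([217.4, 264.8]), 0.62)]
outline side 0.64 [286.7, 171.6] 559 ((287.35400390625, 172.59854125976562), (38.78783416748047, 20.07740592956543), 70.01689147949219) [274. 155.] [297. 193.]
top magnifier_head [(array([269. , 208.1]), 0.62), (array([363.6, 203.7]), 0.62)]
top wide_stand_mouth [(array([361.5, 202. ]), 0.94), (array([293.4, 301.7]), 0.76), (array([459.3, 261.6]), 0.68)]
top wide_stand [(array([445.7, 267.8]), 0.92), (array([300.3, 303.1]), 0.9), (array([358.5, 214.4]), 0.63)]
outline top 0.72 [270.7, 211.8] 353 ((271.0, 213.5), (17.0, 28.0), 90.0) [257. 205.] [285. 222.]
ring [358. 337.] [459. 262.] [ 0.3763 -0.2189  0.1373] 0.0005254438122089572
ring [209. 222.] [293. 302.] [0.2874 0.1589 0.1247] 0.006144506809248123
ring [350. 221.] [362. 202.] [ 0.5183 -0.0002  0.1293] 0.0009700563266132449
head [283. 171.] [269. 208.] [0.4989 0.2208 0.1192] 0.01584828232587016
1.7
```

View pics/c.png

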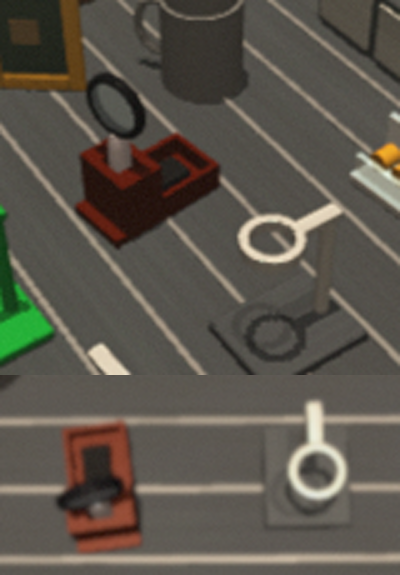

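The crop confirms the steel wide stand, with its ring at side (349,220) and top (361,203), post on +x. The magnifier head is at side (286,167) and top (270.5,212), with its edge running a little off the y axis.

```bash
cat > c.py <<'E'
from h import *
np.set_printoptions(precision=4,suppress=True)
print(tri((286.4,167),(270.7,212.2)))
print('ring',atz('side',(349.2,220.3),.135),atz('top',(361.3,203.3),.135), tri((349.2,220.3),(361.3,203.3)))
A,B=atz('top',(258,215.5),.135),atz('top',(284.2,208.6),.135);print(A,B,np.degrees(np.arctan2(*(B-A)[:2][::-1])))
b=manip.get_image('top');hsv=cv2.cvtColor(b,cv2.COLOR_RGB2GRAY)
c=(hsv[195:232,250:292]<45).astype(np.uint8)
n,l,s,ce=cv2.connectedComponentsWithStats(c)
for i in range(1,n):
  if s[i,4]>30:
    p=np.argwhere(l==i)[:,::-1].astype(np.float32)+[250,195];print(s[i],cv2.minAreaRect(p.astype(np.float32)))
g=manip.get_image('side');hsv=cv2.cvtColor(g,cv2.COLOR_RGB2GRAY)
c=(hsv[145:195,265:310]<40).astype(np.uint8)
n,l,s,ce=cv2.connectedComponentsWithStats(c)
for i in range(1,n):
  if s[i,4]>30:
    p=np.argwhere(l==i)[:,::-1].astype(np.float32)+[265,145];print(s[i],cv2.fitEllipse(cv2.convexHull(p.astype(np.float32))))
s=manip.read_state();print(s['position'],s['tool_rot'],s['grip_width'],s['clock'])
E
python3 c.py
```

```text
(array([0.4943, 0.2116, 0.1355]), np.float64(0.0016124472372510278))
ring [ 0.5151 -0.0018  0.135 ] [0.5135 0.0011 0.135 ] (array([0.5152, 0.0003, 0.1326]), np.float64(0.002504249611231772))
[0.486  0.2414 0.135 ] [0.502  0.1807 0.135 ] -75.23241539452391
[  8   0  31  26 286] ((269.95953369140625, 209.5247344970703), (24.745174407958984, 27.162805557250977), 58.570438385009766)
[15 29 26  7 54] ((277.5577087402344, 227.78846740722656), (2.941741943359375, 25.10286521911621), 78.69007110595703)
[ 10  10  23  25 180] ((285.7991943359375, 167.04177856445312), (18.121742248535156, 28.818342208862305), 140.78469848632812)
[ 27  35  18  15 150] ((309.5749206542969, 186.8634033203125), (13.574823379516602, 37.183780670166016), 74.6165771484375)
[ 7 43  9  7 35] ((277.5, 195.5), (5.791477203369141, 18.680438995361328), 142.01812744140625)
[0.2502 0.5728 0.1957] [-0.      0.2045  0.9789  0.    ] 0.09111005286584241 1.8
```

carry_out(
  motion=[1, 0.4, -0.6, 0.8, -0.86, 1, 0.54, -0.8, 0.6, -0.86, 1, 0.54, -0.8, 0.5, -0.86, 1, 0.54, -0.8, 0.24, -0.86, 1, 0.54, -0.8, 0, -0.86, 1, 0.54, -0.8, 0, -0.86, 1, 0.54, -0.8, 0, -0.86, 1, 0.54, -0.8, 0, -0.86, 1, 0.54, -0.8, 0, -0.86, 1, 0.54, -0.8, 0, -0.86, 1, 0.54, -0.8, 0, -0.86, 1, 0.54, -0.8, 0, -0.86, 1, 0.54, -0.8, 0, -0.86, 1, 0.54, -0.8, 0, -0.86, 1, 0.54, -0.8, 0, -0.86, 1, 0.14, -0.24, 0, 0, 1, 0, 0, 0, 0, 1, 0, 0, 0, 0],
)

```text
clock: 3.3
position: [0.493, 0.2117, 0.2599]
tool_rot: [-0.0, 0.61, 0.792, 0.0]
contact_force: [-0.9, 0.9, -0.6]
grip_width: 0.0911
gripper_force: 0.0
```

```bash
cat > d.py <<'E'
from h import *
import sys
np.set_printoptions(precision=4,suppress=True)
s=manip.read_state();q=s['tool_rot'];R=2*np.array([q[1]**2-.5+q[0]**2,q[1]*q[2]+q[0]*q[3]])
y=[2*(q[1]*q[2]-q[0]*q[3]),1-2*(q[1]**2+q[3]**2)]
print(s['position'],np.degrees(np.arctan2(y[1],y[0])),s['clock'],s['contact_force'],s['qpos'])
a=manip.get_image('side');b=manip.get_image('top')
x0,y0=int(sys.argv[2]),int(sys.argv[3]);x1,y1=int(sys.argv[4]),int(sys.argv[5])
c=[cv2.resize(i[v:v+120,u:u+120],None,fx=3.2,fy=3.2,interpolation=cv2.INTER_CUBIC) for i,u,v in((a,x0,y0),(b,x1,y1))]
cv2.imwrite('pics/'+sys.argv[1],np.hstack(c)[:,:,::-1])
E
python3 d.py g1.png 230 100 210 150
```

```text
[0.493  0.2117 0.2599] 14.808327513714845 3.3 [-0.8546  0.8636 -0.5567] [0.294  0.3087 1.4693 0.0004 1.3638 0.0354]
```

View pics/g1.png

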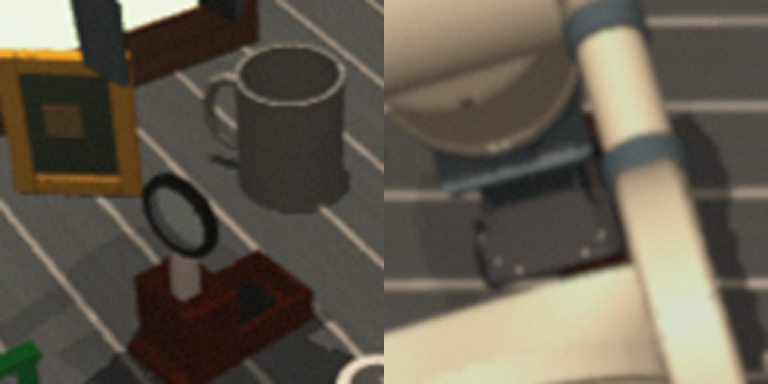

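The side crop shows a gripper finger at crop (100,40), above the magnifier head at crop (180,215), which hasn't moved. The arm hides it in the top view. I'll descend and grip.

carry_out(
  motion=[1, 0, 0, -0.8, 0, 1, 0, 0, -0.8, 0, 1, 0, 0, -0.8, 0, 1, 0, 0, -0.8, 0, 1, 0, 0, -0.7, 0, 1, 0, 0, -0.46, 0, 1, 0, 0, 0, 0, 0, 0, 0, 0, 0, 0, 0, 0, 0, 0, 0, 0, 0, 0, 0, 0, 0, 0, 0, 0, 0, 0, 0, 0, 0, 0, 0, 0, 0, 0, 0, 0, 0, 0, 0],
)

```text
clock: 4.57
position: [0.4933, 0.2115, 0.1294]
tool_rot: [0.0, 0.61, 0.792, 0.0]
contact_force: [-0.2, -0.1, -0.8]
grip_width: 0.0477
gripper_force: 0.0
```

carry_out(
  motion=[0, 0, 0, 0, 0, 0, 0, 0, 0, 0, 0, 0, 0, 0, 0, 0, 0, 0, 0, 0, 0, 0, 0, 0, 0, 0, 0, 0, 0, 0, 0, 0, 0, 0, 0, 0, 0, 0, 0, 0, 0, 0, 0, 0, 0, 0, 0, 0, 0, 0],
)

```text
clock: 5.4
position: [0.4932, 0.2116, 0.1291]
tool_rot: [-0.0, 0.61, 0.792, -0.0]
contact_force: [0.0, -0.3, -0.0]
grip_width: 0.012
gripper_force: 30.0
```

carry_out(
  motion=[0, 0, 0, 0.2, 0, 0, 0, 0, 0.4, 0, 0, 0, 0, 0.5, 0, 0, 0, 0, 0.5, 0, 0, 0, 0, 0.5, 0, 0, 0, 0, 0.5, 0, 0, 0, 0, 0.5, 0, 0, 0, 0, 0.5, 0, 0, 0, 0, 0.5, 0, 0, 0, 0, 0.5, 0, 0, 0, 0, 0.4, 0, 0, 0, 0, 0.2, 0, 0, 0, 0, 0, 0],
)

```text
clock: 6.48
position: [0.4936, 0.2117, 0.2865]
tool_rot: [0.001, 0.61, 0.792, 0.001]
contact_force: [0.2, -0.1, -1.2]
grip_width: 0.0117
gripper_force: 30.0
```

carry_out(
  motion=[0, 0.03, -0.3, 0, 0, 0, 0.06, -0.5, 0, 0, 0, 0.06, -0.6, 0, 0, 0, 0.06, -0.6, 0, 0, 0, 0.06, -0.6, 0, 0, 0, 0.06, -0.6, 0, 0, 0, 0.06, -0.6, 0, 0, 0, 0.06, -0.6, 0, 0, 0, 0.06, -0.6, 0, 0, 0, 0.06, -0.6, 0, 0, 0, 0.06, -0.6, 0, 0, 0, 0.04, -0.5, 0, 0, 0, 0.03, -0.37, 0, 0, 0, 0, 0, 0, 0, 0, 0, 0, 0, 0],
)

```text
clock: 7.73
position: [0.5138, -0.0009, 0.2846]
tool_rot: [-0.0, 0.611, 0.792, -0.0]
contact_force: [-0.6, 0.2, -1.5]
grip_width: 0.0122
gripper_force: 30.0
```

```bash
cat >> d.py <<'E'
for c in('side','top'):
    for n in('magnifier_head','magnifier_tip','wide_stand_mouth'):
        print(c,n,[(np.round(r['centre'],1),round(r['confidence'],2)) for r in manip.landmark_of(n,c)])
P=np.array(s['position']);
for z in(0.02,-.105): print('expected',proj('side',P+[0,0,z]),proj('top',P+[0,0,z]))
E
python3 d.py g2.png 290 130 300 140
```

```text
[ 0.5138 -0.0009  0.2846] 14.743929150742431 7.7333 [-0.5985  0.246  -1.4995] [-0.1182  0.255   1.4787  0.0001  1.409  -0.3755]
side magnifier_head [(array([351.3, 159.2]), 0.71)]
side magnifier_tip [(array([346. , 209.9]), 0.9)]
side wide_stand_mouth [(array([347.6, 222.3]), 0.96), (array([208.5, 222. ]), 0.83), (array([286.7, 209.1]), 0.73), (array([359.9, 338.3]), 0.69)]
top magnifier_head [(array([368.3, 186.3]), 0.4)]
top magnifier_tip [(array([361.4, 200. ]), 0.48)]
top wide_stand_mouth [(array([295.2, 303.2]), 0.7), (array([364.3, 201.3]), 0.68), (array([363. , 200.1]), 0.22)]
expected [351.3908 151.8308] [369.8509 184.8169]
expected [349.1302 204.0595] [363.9118 198.9895]
```

View pics/g2.png

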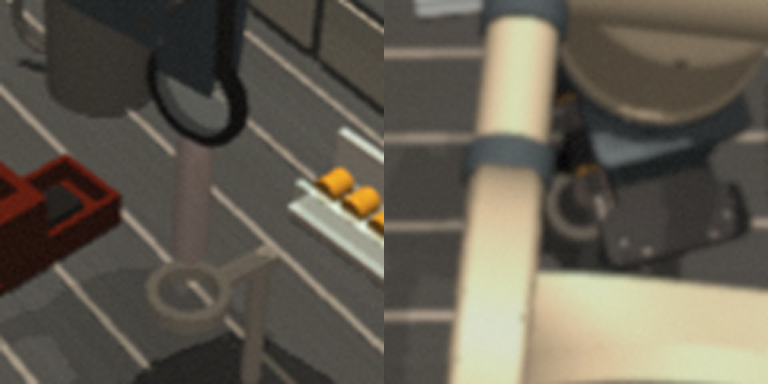

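The side crop shows the handle hanging vertical, its tip at about (349,209) over the ring at (349,220). Axes agree within about 2 mm, so I'll lower it part way and check the force.

carry_out(
  motion=[0, 0, 0, -0.3, 0, 0, 0, 0, -0.35, 0, 0, 0, 0, -0.35, 0, 0, 0, 0, -0.35, 0, 0, 0, 0, -0.3, 0, 0, 0, 0, 0, 0, 0, 0, 0, 0, 0],
)

```text
clock: 8.72
position: [0.5139, -0.0005, 0.2352]
tool_rot: [-0.0, 0.61, 0.792, -0.0]
contact_force: [0.0, -0.7, -1.5]
grip_width: 0.0121
gripper_force: 30.0
```

```bash
python3 d.py g3.png 290 130 300 140 | head -1
```

```text
[ 0.5139 -0.0005  0.2352] 14.808860835305365 8.7167 [ 0.0389 -0.7258 -1.5083] [-0.1172  0.2976  1.5579  0.      1.2871 -0.3756]
```

View pics/g3.png

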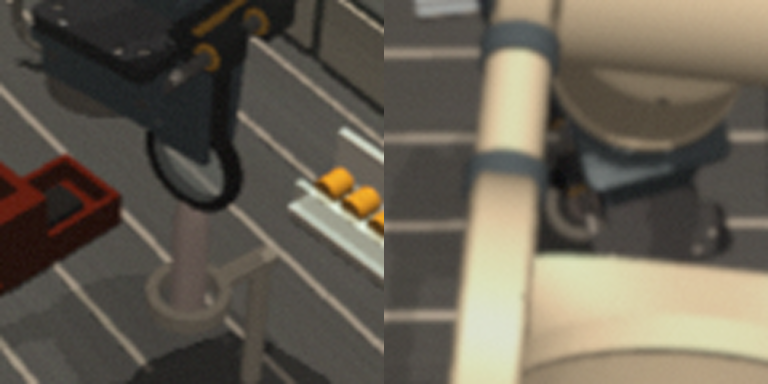

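The handle is inside the ring at crop (189,290), well centred, with no contact force. Lowering further.

carry_out(
  motion=[0, 0, 0, -0.3, 0, 0, 0, 0, -0.35, 0, 0, 0, 0, -0.35, 0, 0, 0, 0, -0.35, 0, 0, 0, 0, -0.35, 0, 0, 0, 0, -0.35, 0, 0, 0, 0, -0.25, 0, 0, 0, 0, -0.1, 0, 0, 0, 0, 0, 0, 0, 0, 0, 0, 0],
)

```text
clock: 9.95
position: [0.5143, -0.0006, 0.1637]
tool_rot: [0.0, 0.61, 0.792, 0.0]
contact_force: [-0.5, -0.5, -0.6]
grip_width: 0.012
gripper_force: 30.0
```

carry_out(
  motion=[0, 0, 0, -0.06, 0, 0, 0, 0, -0.06, 0, 0, 0, 0, -0.06, 0, 0, 0, 0, 0, 0],
)

```text
clock: 10.28
position: [0.514, -0.0005, 0.158]
tool_rot: [-0.0, 0.61, 0.792, -0.0]
contact_force: [-0.1, -0.4, -0.4]
grip_width: 0.0119
gripper_force: 30.0
```

carry_out(
  motion=[0, 0, 0, -0.05, 0, 0, 0, 0, -0.05, 0, 0, 0, 0, 0, 0],
)

```text
clock: 10.53
position: [0.5146, -0.0004, 0.1555]
tool_rot: [0.0, 0.61, 0.792, 0.0]
contact_force: [0.2, 3.6, 4.0]
grip_width: 0.0121
gripper_force: 30.0
```

carry_out(
  motion=[0, 0, 0.05, 0, 0, 0, 0, 0, -0.03, 0, 0, 0, 0, 0, 0],
)

```text
clock: 10.78
position: [0.5147, 0.0006, 0.155]
tool_rot: [0.001, 0.61, 0.792, 0.0]
contact_force: [-2.4, -3.3, 12.8]
grip_width: 0.0119
gripper_force: 30.0
```

Seated on the ring with the load vertical; opening.

carry_out(
  motion=[0.2, 0, 0, 0, 0, 0.3, 0, 0, 0, 0, 0.5, 0, 0, 0, 0, 0.6, 0, 0, 0, 0, 0.6, 0, 0, 0, 0, 0.6, 0, 0, 0, 0, 0.6, 0, 0, 0, 0, 0.6, 0, 0, 0, 0],
)

```text
clock: 11.45
position: [0.5141, 0.001, 0.1543]
tool_rot: [-0.0, 0.61, 0.792, -0.0]
contact_force: [0.2, 0.5, -0.4]
grip_width: 0.0549
gripper_force: 0.0
```

```bash
python3 d.py g4.png 290 130 300 140 | head -1
```

```text
[0.5141 0.001  0.1543] 14.807006048979957 11.45 [ 0.1791  0.5349 -0.3954] [-0.1143  0.3882  1.6687  0.      1.0847 -0.3728]
```

View pics/g4.png

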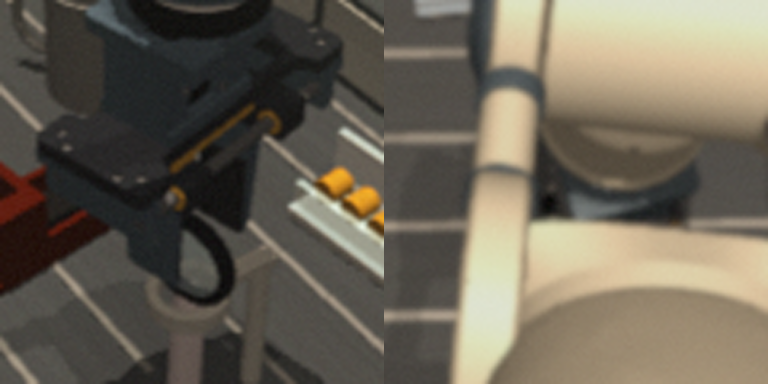

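The magnifier sits in the ring with its head at crop (205,260), and the fingers are clear on both sides. Backing straight up.

carry_out(
  motion=[0.6, 0, 0, 0.3, 0, 0.6, 0, 0, 0.6, 0, 0.6, 0, 0, 0.7, 0, 0.6, 0, 0, 0.7, 0, 0.6, 0, 0, 0.7, 0, 0.6, 0, 0, 0.7, 0, 0.6, 0, 0, 0.5, 0, 0.6, 0, 0, 0, 0, 0.6, 0, 0, 0, 0, 0.6, 0, 0, 0, 0],
)

```text
clock: 12.68
position: [0.5137, 0.001, 0.2799]
tool_rot: [-0.0, 0.61, 0.792, -0.0]
contact_force: [-0.2, 1.1, -1.1]
grip_width: 0.0547
gripper_force: 0.0
```

```bash
python3 d.py g5.png 290 130 300 140
```

```text
[0.5137 0.001  0.2799] 14.803908279867851 12.6833 [-0.2275  1.1409 -1.0582] [-0.1143  0.2583  1.487  -0.      1.397  -0.3727]
side magnifier_head [(array([350.4, 210. ]), 0.76)]
side magnifier_tip [(array([347.6, 251.2]), 0.69)]
side wide_stand_mouth [(array([208.2, 221.2]), 0.92), (array([347.9, 222.6]), 0.91), (array([359.8, 337.4]), 0.88)]
top magnifier_head [(array([362.4, 199.1]), 0.48)]
top magnifier_tip []
top wide_stand_mouth [(array([361.4, 202.1]), 0.84), (array([297.1, 302.6]), 0.59)]
expected [350.6216 153.4359] [368.606  185.4549]
expected [348.4465 205.2513] [362.8589 199.4746]
```

View pics/g5.png

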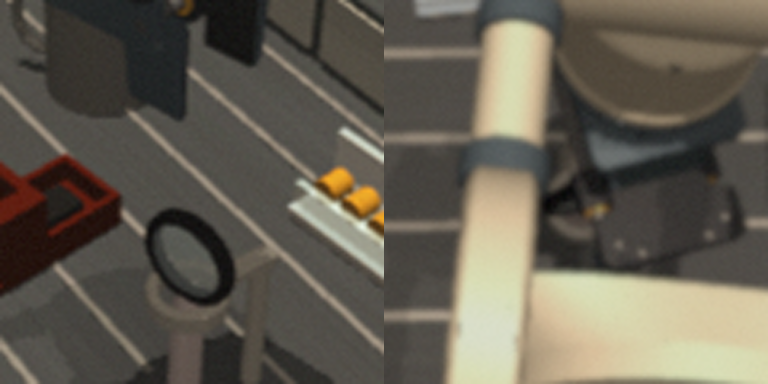

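The magnifier hangs upright in the steel ring, with its head at (349.5,210) and the handle below, and the gripper is clear. Handing in.

```bash
python3 -c "
from plant import manip
print(manip.job_done())"
```

```text
the job is handed in; nothing more can be done
None
```

The magnifier hangs upright in the wide steel ring, released with the gripper clear above it, and the job was handed in at about 13 s; the hand-in returned no verdict.

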